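Gauge the prised gap of a forced door plate

TASK

Push the sawn-out piece of door frame square and flush into the corner of the stage's two stops, the prised-up brass plate still open towards the side away from the left stop. Then take the gap gauge by its orange grip and slide its white blade, lying flat on the steel backing plate and pointing straight in under the middle of the brass plate, into the gap until it drags snugly between the two plates, without forcing the brass plate further up. Finish while holding the gauge there in the gripper, at that depth, for the photograph; touch the brass plate with nothing but the blade, and leave the other things on the bench where they are.

Things in the scene. Friction and masses are not known exactly. Their poses are not given: they have to be found in the camera images.
- stage_corner (a point): Inner corner of the stage's right-angle stop, at the height of the stage's upper face, 12 mm above the bench. The stage is a grey plate fixed to the bench, 200 mm (its x) by 240 mm (its y); aluminium stops 14 mm thick and 30 mm high stand on it along its far (+x) edge and its left (+y) edge. The two stop faces are the planes x = 0 and y = 0 of this frame and the free stage surface lies on their -x, -y side, reaching to x = -175 mm and y = -220 mm.
- exhibit_center (a point): Centre, half-way up, of the exhibit: a loose, sawn-out block of door frame, white-painted wood, 66 mm (its x) by 108 mm (its y) by 38 mm high, about 0.5 kg, standing on the stage a few cm short of both stops and slightly askew. Square in the corner its axes are parallel to the stage's, with its +x side against the far stop and its +y end against the left stop. On its top lie a dark steel backing plate, 44 by 104 mm and 2 mm thick, and on that a brass guard plate, 36 mm wide.
- exhibit_corner (a point): Bottom corner of the exhibit block at its +x side and +y end; home in the stops it coincides with stage_corner. Same axes as the exhibit.
- gap_mouth (a point): Point on the upper face of the steel backing plate, 40 mm above the exhibit's underside, midway across and directly below the free edge of the brass plate: the mouth of the gap. Same axes as the exhibit; the blade goes in along +y. In front of it (to -y) the backing plate lies bare for 15 mm, to within 2 mm of the block's end.
- backing: The steel backing plate on the exhibit, flat; origin at the centre of its underside, axes as the exhibit.
- plate: The prised brass guard plate, 2 mm thick, 36 mm wide (its x) and 70 mm long. Origin on the bend line, at the level of its underside on the backing plate, 70 mm in (+y) from the mouth of the gap; the plate rises from there to its free edge at -y. It springs: lifting it further takes about 5 N m per rad about the bend line, so a blade pushed in drags more and more the deeper it goes.
- bend (a joint): How far the brass plate stays prised up, rad (0 = flat), 0.075 to 0.145; its spring lift comes on top. Gap = this angle x distance from the bend line: 5 to 10 mm at the mouth. The 3 mm blade first touches both plates with its tip 3 mm / bend from the bend line, 30 to 50 mm in; it is snug, resisting a slow push with 3 to 8 N, some 2 mm deeper in a wide gap, 8 mm in a narrow one.
- gauge_grip (a point): Centre of the gap gauge's grip, where it is to be held: orange with black ribs, 70 mm long (x) by 16 mm wide (y) by 22 mm high (z), lying on the bench, 50 g in all. The blade points along +x.
- gauge_tip (a point): Middle of the front end of the gauge's blade, 113 mm ahead (+x) of the grip's centre and at the same height. The blade is a white nylon strip, 14 mm wide, 3 mm thick, standing 78 mm out of the grip at mid-height. Axes as the gauge.
- gauge: The gap gauge; origin on its underside, 11 mm below the grip's centre.
- tweezers: Steel tweezers, 120 mm long, lying on the bench; not to be disturbed.
- penlight: Aluminium penlight, 130 mm long, 20 mm high, lying on the bench; not to be disturbed.
- jar: Amber sample jar, 54 mm across, 75 mm high; not to be disturbed.
- dish: Glass dish, 90 mm across, 16 mm high, with small metal samples; not to be disturbed.
- loupe: Black loupe, 40 mm across, 42 mm high; not to be disturbed.
- marker: White and blue marker pen, 127 mm long; not to be disturbed.

How it is judged:
On the way:
1. the exhibit stands square and flush in the corner of the stops, the blade not yet in the gap (x of exhibit_corner in the frame of stage_corner between -0.003 and 0.003 m and y of exhibit_corner in the frame of stage_corner between -0.003 and 0.003 m and z of exhibit_corner in the frame of stage_corner below 0.003 m and angle between the x axis of exhibit_center and the x axis of stage_corner, either way round below 0.03 rad and contact force between gauge and plate below 0.5 N), for 0.2 s.
At the end, for the whole second after the job is handed in: Exhibit within 3 mm of the stop corner, square within 0.03 rad; blade tip over 25 mm in, 10 mm of mid, flat to 0.10 and straight to 0.12 rad, on the backing plate (over 0.2 N), pressed by the brass plate with 1 to 12 N; fingers grip the gauge (over 3 N), all still (x of exhibit_corner in the frame of stage_corner between -0.003 and 0.003 m and y of exhibit_corner in the frame of stage_corner between -0.003 and 0.003 m and z of exhibit_corner in the frame of stage_corner below 0.003 m and angle between the x axis of exhibit_center and the x axis of stage_corner, either way round below 0.03 rad and contact force between gauge and plate between 1 and 12 N and contact force between gauge and backing above 0.2 N and y of gauge_tip in the frame of gap_mouth above 0.025 m and z of gauge_tip in the frame of gap_mouth below 0.004 m and x of gauge_tip in the frame of gap_mouth between -0.01 and 0.01 m and angle between the x axis of gauge_tip and the y axis of gap_mouth, either way round below 0.12 rad and angle between the z axis of gauge_tip and the z axis of gap_mouth, either way round below 0.1 rad and contact force between the fingers and gauge above 3 N and linear speed of gauge below 0.01 m/s); the arm keeps its last pose, push and grip.
It fails at once if the brass plate is forced: the blade presses it with more than 25 N (contact force between gauge and plate above 25 N).
It fails at once if the robot itself touches the brass plate (contact force between any of the fingers, the arm and plate above 1 N).
It fails at once if another thing on the bench is moved more than 30 mm (distance of any of tweezers, penlight, jar, dish, loupe, marker from where it was at the start of the episode above 0.03 m).
It also fails if it takes over 72 s, if anything falls off the work surface, if the arm or the gripper's body presses on something with over 40 N, if the wrist force passes 120 N, or if a joint passes its speed limit or range.

ROBOT

A 7-joint arm with a two-finger parallel gripper is mounted at the origin on the work surface. World frame = base frame: x ahead of the robot, y to its left, z up, the work surface at z = 0. Lengths are in m, angles in rad, forces in N, time in s.
With the tool pointing down it reaches from about 0.4 to 0.85 m from the base axis. Payload 10.4 kg.
Tool frame: the origin (TCP) lies midway between the tips of the shut fingers; the grasp point (between the pads) lies 19 mm behind it; z points along the fingers, y is the direction in which the jaws open and shut (so a half turn about z gives the same grasp; the last joint's range is limited). The gripper opens to 85 mm and grips with 20 to 120 N. Pads are 22 mm wide; open, the fingers measure 114 mm over their backs; the gripper's body (76 mm by 85 mm) begins 54 mm behind the grasp point. The pads swing forward as they close: fully open they stand 13 mm farther back than shut.
Start: joints at [1.308, 0.332, -0.065, 1.46, 0.022, 1.35, -0.088], TCP at [0.148, -0.607, 0.231] pointing down, gripper open.
Joint ranges: [-2.6, 2.6], [-0.5, 2.12], [-1.47, 1.34], [0.16, 2.42], [-1.27, 4.41], [0.06, 2.06], [-2.6, 2.6]. Speed limits (rad/s): [2.22, 2.22, 2.79, 2.79, 3.14, 3.14, 3.14].

INTERFACE

Orientations are given as a unit quaternion [x, y, z, w].
In Python, from workcell import get_obs, camera, calibration, hand_in gives the robot as it stands.
- The arm moves only by the shell command python3 -m handwheel 'ROWS' [FORCE]. ROWS is JSON, a list of rows, each an object with "jaw": the finger opening in mm, from 0 to 85.4; "delta_pos": the shift along the tool's x, y, z scaled (see below), a list of three; "turn": the turn about the tool's z scaled (see below). In form: [{"jaw": jaw, "delta_pos": [tx, ty, tz], "turn": turn}, ...]. A call has 1 to 10 rows; each row is the pose to reach, as a shift and turn from the pose commanded when the call began, along the tool's axes at that moment, turning the shorter way round; what a row does not reach only later rows make up. The controller multiplies each number of a shift by 1 m and each number of a turn by pi rad. A row lasts 1/12 s, in which the tool goes at most 41.7 mm and 7.16 degrees, less where a joint would pass 70% of its speed; a pose out of reach is approached as far as the arm can. A call with a number of a shift or a turn outside -1 to 1 is refused whole. A call with a gripper value outside its range is refused whole. The fingers move at their own pace and stop on an object; FORCE is the grip in N (left out, the last holds). Time passes only in rows, so rows that repeat a pose let the fingers close. It gives the time, the measured TCP pose, the force and the opening at its end, in the units of the state.
- get_obs(): the state, without advancing time (a new reading comes with each control period).
- camera(name): name is "side" or "top"; returns the picture (420x560x3 uint8, red, green, blue); there is no depth.
- calibration(name): a dict with "mtx" (3x3 intrinsics, pixels), "rvec" (rotation vector, rad) and "tvec" (3), from world to camera coordinates, as OpenCV has them. Camera axes: x right, y down, z forward; pixel columns grow to the right and rows downward; lengths in m; the calibration is good to about 2 mm. A picture is of the moment at which its call begins. calibration takes no time and is no camera call.
- hand_in(): hands the job in, once; it reports no verdict.
The state is a dict: "clock": time; "joint_pos": joint angles; "joint_velocities": joint speeds; "tau": joint torques, N m; "position": TCP position; "ee_rot": TCP orientation; "ft_force": force on the tool from outside, world axes, zero at the start; "torque": the same for the moment, N m; "grip_width": opening from 0.0 (shut) to 1.0 (fully open).
Only numpy, scipy, OpenCV 4.12 (cv2) and the standard library are available. Lean on these libraries where they do the work, as an engineer would, in place of code of your own. Each camera call takes 0.05 s, during which the arm holds its last target.

## Working session

There is one attempt and no reset: what is moved stays moved. The work goes in short steps, Python scripts to look and compute and a shell command to move; the robot and the scene stay as the last step left them, time stands still between calls to the robot, and variables do not carry over. Pictures are saved under pics/ and viewed, and the job is handed in when it is done.

```bash
mkdir -p pics; ls; cat > h.py <<'E'
import numpy as np, cv2
from workcell import get_obs, camera, calibration
def snap(n,name):
    im=camera(n); cv2.imwrite(f'pics/{name}.png',im[:,:,::-1]); return im
def crop(name,r0,r1,c0,c1,s,out):
    im=cv2.imread(f'pics/{name}.png')[r0:r1,c0:c1]
    cv2.imwrite(f'pics/{out}.png',cv2.resize(im,None,fx=s,fy=s,interpolation=cv2.INTER_CUBIC))
def P(n):
    c=calibration(n);K=np.array(c['mtx'],float);R=cv2.Rodrigues(np.array(c['rvec'],float))[0];t=np.array(c['tvec'],float).reshape(3);return K,R,t
def ray(n,uv):
    K,R,t=P(n);d=R.T@np.linalg.solve(K,[uv[0],uv[1],1]);return -R.T@t,d
def atz(n,uv,z):
    o,d=ray(n,uv);return o+d*(z-o[2])/d[2]
def tri(a,b):
    o1,d1=ray('side',a);o2,d2=ray('top',b);d1/=np.linalg.norm(d1);d2/=np.linalg.norm(d2)
    s=np.linalg.lstsq(np.c_[d1,-d2],o2-o1,rcond=None)[0];p,q=o1+s[0]*d1,o2+s[1]*d2
    return (p+q)/2,np.linalg.norm(p-q)
def proj(n,X):
    K,R,t=P(n);x=K@(R@np.array(X,float)+t);return x[:2]/x[2]
E
python3 - <<'E'
from h import *
snap('side','s0');snap('top','t0');print(get_obs())
for n in('side','top'):print(ray(n,(280,210)),P(n)[0][0,0])
E
```

```text
pics
{'clock': 0.1, 'joint_pos': array([ 1.30837107,  0.33280573, -0.06472138,  1.46083153,  0.02164075,
        1.34984666, -0.08847774]), 'joint_velocities': array([ 1.08412705e-03, -1.53818931e-03, -3.46230400e-05, -4.04235116e-03,
       -4.65459303e-05, -1.73079910e-04,  6.41308280e-04]), 'tau': array([ 1.94387991e-03, -6.26744485e+01,  4.95301955e-02, -3.92430317e+01,
        1.63782859e-02,  6.97707786e-03,  1.61871736e-05]), 'position': array([ 0.14838391, -0.60681558,  0.2306097 ]), 'ee_rot': array([ 9.92814721e-01,  1.19660239e-01, -1.12722384e-04, -5.86469359e-04]), 'ft_force': array([-1.06145486, -0.58240396,  0.31337105]), 'torque': array([-0.02167309, -0.03161243,  0.06779208]), 'grip_width': 1.002724868791336}
(array([0.25837885, 0.98667873, 0.79927857]), array([ 0.2464502 , -0.75432532, -0.60863491])) 431.7384298921312
(array([0.32724449, 0.07070155, 1.41741762]), array([ 1.43290410e-01,  1.35392173e-04, -9.89809022e-01])) 516.6236242505234
```

View pics/s0.png

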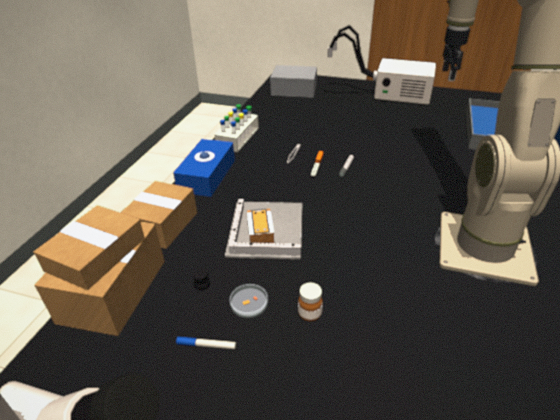

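View pics/t0.png

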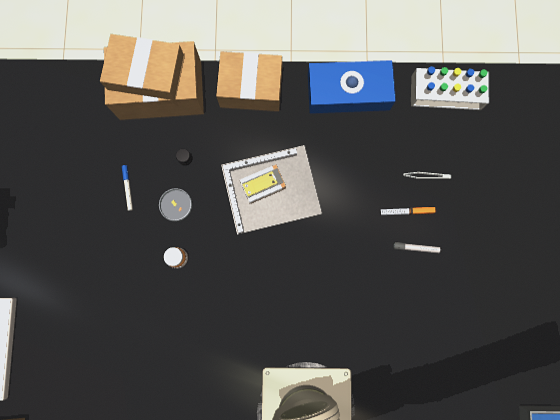

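```bash
python3 - <<'E'
from h import *
crop('t0',135,245,210,330,6.5,'t0a');crop('t0',190,265,370,460,8,'t0b')
crop('s0',190,265,215,315,8,'s0a');crop('s0',140,185,280,360,9,'s0b')
E
```

```text
(no output)
```

View pics/t0a.png

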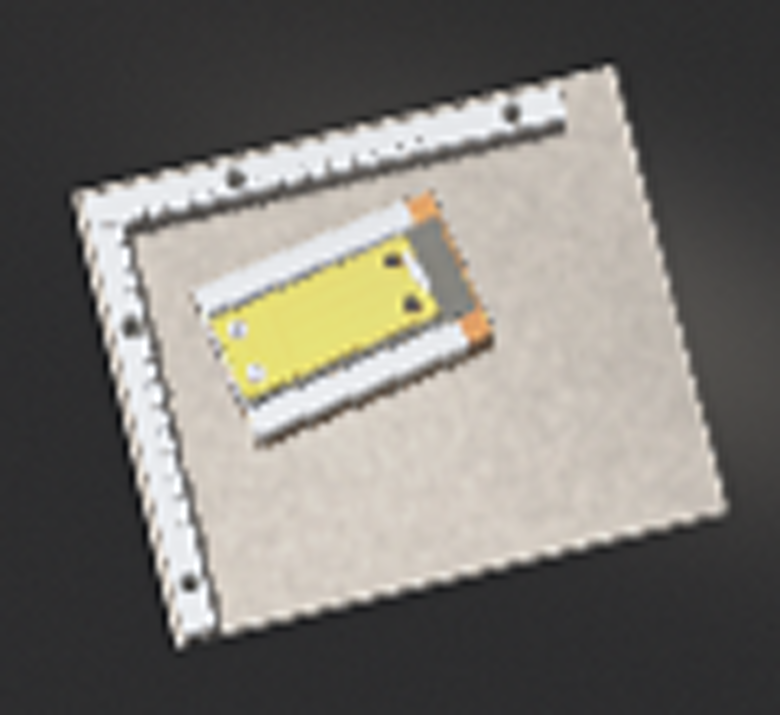

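View pics/t0b.png

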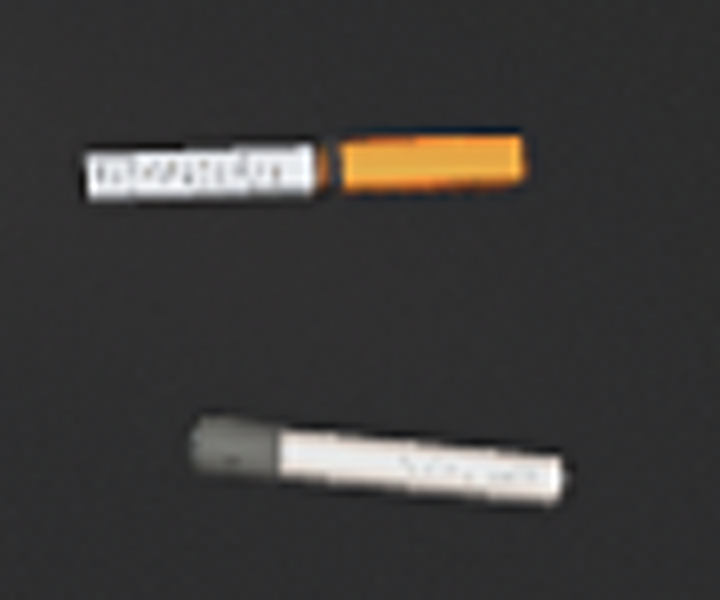

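View pics/s0a.png

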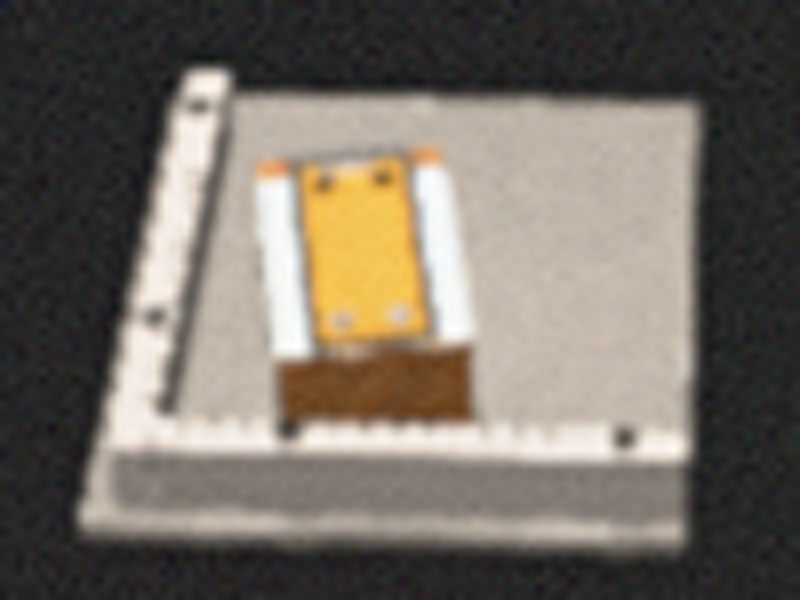

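View pics/s0b.png

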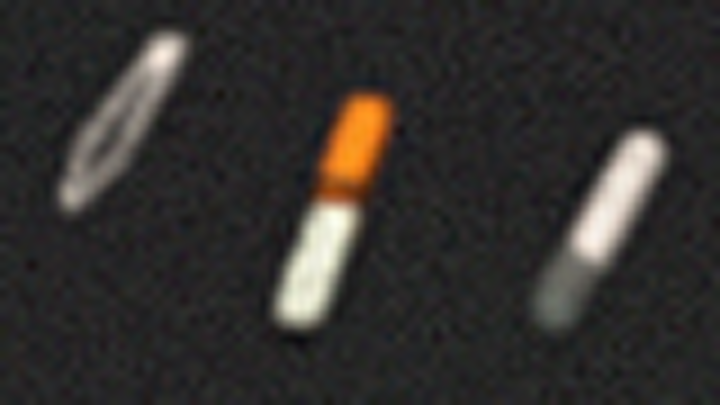

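```bash
python3 - <<'E'
from h import *
np.set_printoptions(precision=4,suppress=True)
def T(U,V,c0=210,r0=135,s=6.5): return ((U+.5)/s-.5+c0,(V+.5)/s-.5+r0)
def S(U,V,c0=215,r0=190,s=8): return ((U+.5)/s-.5+c0,(V+.5)/s-.5+r0)
for n,uv,z in [('farR plate',T(614,66),.012),('nearR plate',T(727,512),.012),('nearL plate',T(218,632),.012),('inner corner top',T(127,227),.042),('farstop R inner',T(563,124),.042),('leftstop near inner',T(213,627),.042),('ex topL far',T(197,290),.05),('ex far right',T(425,192),.05),('ex near right',T(492,332),.05),('ex near left',T(260,430),.05),
('brass free far',T(405,235),.06),('brass free near',T(438,312),.06)]:
    print(n,atz('top',uv,z))
print('tri')
for n,a,b in [('inner',S(165,408),T(127,227)),('farR',S(235,92),T(614,66)),('nearR',S(700,98),T(727,512)),('ex far R',S(255,165),T(425,192)),('exNR',S(440,152),T(492,332)),('exNL',S(475,345),T(260,430)),('exFL',S(278,357),T(197,290)),('brass far R',S(302,160),T(405,235)),('brass near R',S(405,155),T(438,312))]:
    print(n,*tri(a,b), 'top')
def T(U,V,c0=370,r0=190,s=8): return ((U+.5)/s-.5+c0,(V+.5)/s-.5+r0)
def S(U,V,c0=280,r0=140,s=9): return ((U+.5)/s-.5+c0,(V+.5)/s-.5+r0)
print('gauge')
for n,a,b in [('tip',S(297,322),T(86,175)),('gripend',S(372,97),T(523,160)),('gripfront',S(338,195),T(318,167))]:
    print(n,*tri(a,b), atz('top',b,.011),atz('top',b,.022))
E
```

```text
farR plate [0.7163 0.0051 0.012 ]
nearR plate [ 0.5224 -0.0429  0.012 ]
nearL plate [0.4697 0.171  0.012 ]
inner corner top [0.6366 0.2105 0.042 ]
farstop R inner [0.6826 0.0279 0.042 ]
leftstop near inner [0.4687 0.171  0.042 ]
ex topL far [0.6083 0.1799 0.05  ]
ex far right [0.6508 0.0857 0.05  ]
ex near right [0.5916 0.0573 0.05  ]
ex near left [0.5496 0.1527 0.05  ]
brass free far [0.6302 0.0936 0.06  ]
brass free near [0.5979 0.0797 0.06  ]
tri
inner [0.6369 0.2104 0.0449] 0.001937372467196502 top
farR [0.7053 0.0033 0.0166] 0.019128149372526923 top
nearR [ 0.5225 -0.0425  0.0155] 0.0011963124943472551 top
ex far R [0.652  0.0859 0.0505] 0.002537144931719309 top
exNR [0.5927 0.0574 0.048 ] 0.0014172445254926065 top
exNL [0.5498 0.1529 0.0458] 0.0009193373208643387 top
exFL [0.6089 0.1801 0.0487] 0.000843228387224636 top
brass far R [0.6306 0.0938 0.0631] 0.0022896388468149832 top
brass near R [0.598  0.0798 0.062 ] 0.0010127386096543995 top
gauge
tip [ 0.5299 -0.2053  0.009 ] 0.000636940743871281 [ 0.5293 -0.2049  0.011 ] [ 0.5277 -0.2028  0.022 ]
gripend [ 0.535  -0.3513  0.0237] 0.002013712261378667 [ 0.5359 -0.3553  0.011 ] [ 0.5343 -0.352   0.022 ]
gripfront [ 0.5326 -0.2827  0.0185] 0.0016651274191939178 [ 0.5328 -0.2847  0.011 ] [ 0.5312 -0.282   0.022 ]
```

```bash
cat >> h.py <<'E'
from scipy.spatial.transform import Rotation as Ro
C=np.array([.637,.2105]);PSI=np.radians(13.8)
sx=np.array([np.cos(PSI),np.sin(PSI)]);sy=np.array([-sx[1],sx[0]])
def W(x,y): return C+x*sx+y*sy
def st():
    o=get_obs();R=Ro.from_quat(o['ee_rot']).as_matrix();p=o['position']
    print('t',round(o['clock'],2),'p',p.round(4),'stage',((p[:2]-C)@sx).round(4),((p[:2]-C)@sy).round(4),'yawx',np.degrees(np.arctan2(R[1,0],R[0,0])).round(2),'tilt',R[2,:].round(4),'F',o['ft_force'].round(1),'jaw',round(o['grip_width'],3),'j',o['joint_pos'].round(2))
    return o,R
def to(xy,z,yaw=None):
    o,R=st();d=np.array([*xy,z])-o['position'];print('delta',(R.T@d).round(4))
    if yaw is not None:
        a=np.degrees(np.arctan2(R[1,0],R[0,0]));print('turn',round(-(yaw-a)/180,4))
E
python3 - <<'E'
from h import *
to(W(-.145,-.087),.10); print(W(-.145,-.087))
E
```

```text
t 0.1 p [ 0.1484 -0.6068  0.2306] stage -0.6695 -0.6772 yawx 13.74 tilt [-1.0e-04 -1.2e-03 -1.0e+00] F [-1.1 -0.6  0.3] jaw 1.003 j [ 1.31  0.33 -0.06  1.46  0.02  1.35 -0.09]
delta [ 0.5239 -0.5905  0.1313]
[0.51693794 0.09142397]
```

```bash
python3 -m handwheel '[{"jaw":60,"delta_pos":[0.15,-0.03,0],"turn":0},{"jaw":60,"delta_pos":[0.15,-0.03,0],"turn":0},{"jaw":60,"delta_pos":[0.15,-0.03,0],"turn":0},{"jaw":60,"delta_pos":[0.524,-0.59,0],"turn":0},{"jaw":60,"delta_pos":[0.524,-0.59,0],"turn":0},{"jaw":60,"delta_pos":[0.524,-0.59,0],"turn":0},{"jaw":60,"delta_pos":[0.524,-0.59,0],"turn":0},{"jaw":60,"delta_pos":[0.524,-0.59,0],"turn":0},{"jaw":60,"delta_pos":[0.524,-0.59,0],"turn":0},{"jaw":60,"delta_pos":[0.524,-0.59,0],"turn":0}]'
python3 - <<'E'
from h import *
to(W(-.145,-.087),.23)
E
```

```text
clock: 0.93
position: [0.3693, -0.281, 0.2311]
ee_rot: [0.993, 0.12, -0.0, 0.0]
ft_force: [1.2, -0.4, 0.6]
grip_width: 0.702
t 0.93 p [ 0.3693 -0.281   0.2311] stage -0.3772 -0.4135 yawx 13.73 tilt [-4.e-04  2.e-04 -1.e+00] F [ 1.2 -0.4  0.6] jaw 0.702 j [ 0.9  -0.01 -0.35  1.85 -0.    1.3  -0.78]
delta [ 0.2318 -0.3268  0.001 ]
```

```bash
python3 -m handwheel '[{"jaw":60,"delta_pos":[0.232,-0.327,0],"turn":0},{"jaw":60,"delta_pos":[0.232,-0.327,0],"turn":0},{"jaw":60,"delta_pos":[0.232,-0.327,0],"turn":0},{"jaw":60,"delta_pos":[0.232,-0.327,0],"turn":0},{"jaw":60,"delta_pos":[0.232,-0.327,0],"turn":0},{"jaw":60,"delta_pos":[0.232,-0.327,0],"turn":0},{"jaw":60,"delta_pos":[0.232,-0.327,0],"turn":0},{"jaw":60,"delta_pos":[0.232,-0.327,0],"turn":0},{"jaw":60,"delta_pos":[0.232,-0.327,0.07],"turn":0},{"jaw":60,"delta_pos":[0.232,-0.327,0.11],"turn":0}]'
python3 - <<'E'
from h import *
to(W(-.145,-.087),.09)
E
```

```text
clock: 1.77
position: [0.5117, 0.075, 0.1655]
ee_rot: [0.993, 0.121, 0.003, -0.0]
ft_force: [0.4, -0.8, -0.2]
grip_width: 0.701
t 1.77 p [0.5117 0.075  0.1655] stage -0.154 -0.1017 yawx 13.93 tilt [ 6.4e-03 -1.0e-04 -1.0e+00] F [ 0.4 -0.8 -0.2] jaw 0.701 j [ 0.44  0.21 -0.75  1.8   0.16  1.18 -1.68]
delta [ 0.0086 -0.0147  0.0755]
```

```bash
python3 -m handwheel '[{"jaw":60,"delta_pos":[0,0,0.04],"turn":0},{"jaw":60,"delta_pos":[0,0,0.06],"turn":0},{"jaw":60,"delta_pos":[0,0,0.06],"turn":0},{"jaw":60,"delta_pos":[0,0,0.06],"turn":0}]'
python3 - <<'E'
from h import *
to(W(-.145,-.087),.017)
snap('side','s1');snap('top','t1')
crop('s1',150,265,215,315,6,'s1a');crop('t1',135,245,210,330,6.5,'t1a')
E
```

```text
clock: 2.1
position: [0.5087, 0.0706, 0.1035]
ee_rot: [0.993, 0.12, -0.001, -0.0]
ft_force: [0.8, -0.6, 0.3]
grip_width: 0.7
t 2.1 p [0.5087 0.0706 0.1035] stage -0.1579 -0.1053 yawx 13.75 tilt [-2.e-03 -8.e-04 -1.e+00] F [ 0.8 -0.6  0.3] jaw 0.7 j [ 0.42  0.29 -0.73  1.87  0.22  1.07 -1.72]
delta [ 0.0131 -0.0182  0.0865]
```

View pics/s1a.png

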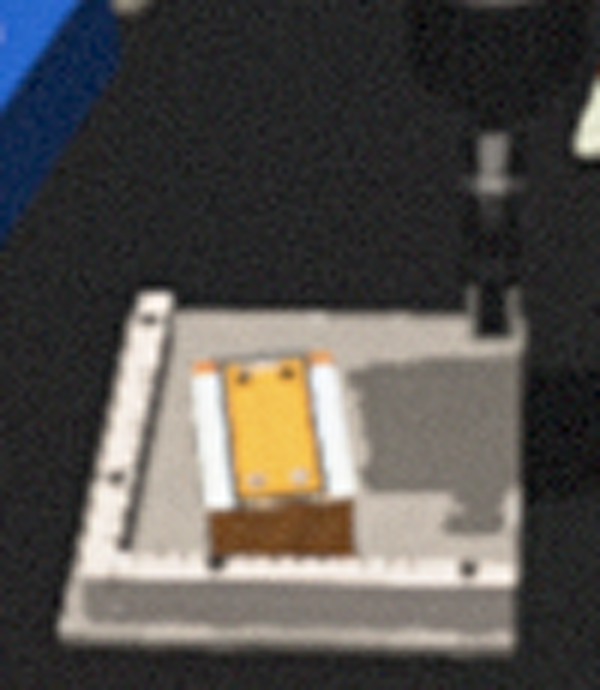

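View pics/t1a.png

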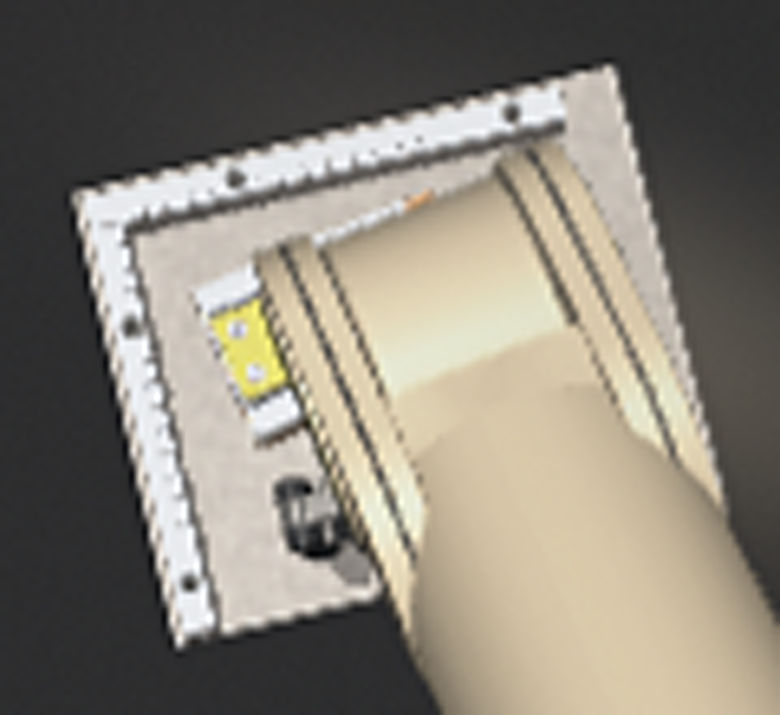

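```bash
python3 -m handwheel '[{"jaw":60,"delta_pos":[0.013,-0.018,0.03],"turn":0},{"jaw":60,"delta_pos":[0.013,-0.018,0.06],"turn":0},{"jaw":60,"delta_pos":[0.013,-0.018,0.0865],"turn":0},{"jaw":60,"delta_pos":[0.013,-0.018,0.0865],"turn":0},{"jaw":60,"delta_pos":[0.013,-0.018,0.0865],"turn":0}]'
python3 -m handwheel '[{"jaw":60,"delta_pos":[0.005,0,0],"turn":0},{"jaw":60,"delta_pos":[0.010,0,0],"turn":0},{"jaw":60,"delta_pos":[0.015,0,0],"turn":0},{"jaw":60,"delta_pos":[0.020,0,0],"turn":0},{"jaw":60,"delta_pos":[0.025,0,0],"turn":0},{"jaw":60,"delta_pos":[0.030,0,0],"turn":0},{"jaw":60,"delta_pos":[0.035,0,0],"turn":0},{"jaw":60,"delta_pos":[0.040,0,0],"turn":0},{"jaw":60,"delta_pos":[0.045,0,0],"turn":0},{"jaw":60,"delta_pos":[0.050,0,0],"turn":0}]'
python3 - <<'E'
from h import *
st()
snap('side','s2');crop('s2',150,265,215,315,6,'s2a')
E
```

```text
clock: 2.62
position: [0.5181, 0.091, 0.0184]
ee_rot: [0.993, 0.119, 0.0, 0.0]
ft_force: [0.7, 0.4, 1.4]
grip_width: 0.702
clock: 3.45
position: [0.5662, 0.1033, 0.0171]
ee_rot: [0.993, 0.12, -0.001, -0.0]
ft_force: [-3.5, 0.4, 0.7]
grip_width: 0.701
t 3.45 p [0.5662 0.1033 0.0171] stage -0.0943 -0.0872 yawx 13.76 tilt [-1.e-03 -2.e-04 -1.e+00] F [-3.5  0.4  0.7] jaw 0.701 j [ 0.27  0.53 -0.66  1.77  0.38  0.97 -1.87]
```

View pics/s2a.png

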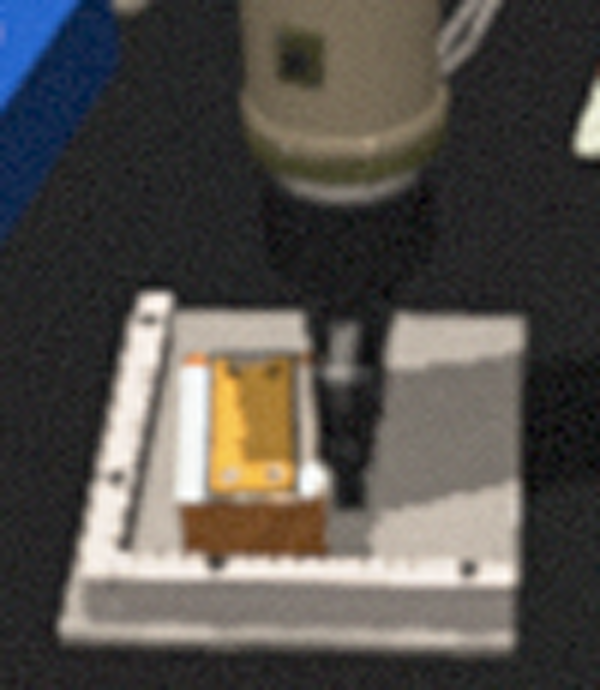

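```bash
python3 -m handwheel '[{"jaw":60,"delta_pos":[0.004,0,0],"turn":0},{"jaw":60,"delta_pos":[0.008,0,0],"turn":0},{"jaw":60,"delta_pos":[0.012,0,0],"turn":0},{"jaw":60,"delta_pos":[0.013,0,0],"turn":0},{"jaw":60,"delta_pos":[0.014,0,0],"turn":0}]'
for i in 1 ; do python3 -m handwheel '[{"jaw":60,"delta_pos":[0.001,0,0],"turn":0},{"jaw":60,"delta_pos":[0.0015,0,0],"turn":0},{"jaw":60,"delta_pos":[0.002,0,0],"turn":0}]'; done
python3 - <<'E'
from h import *
st()
snap('side','s3');crop('s3',150,265,215,315,6,'s3a')
E
```

```text
clock: 3.92
position: [0.5799, 0.1062, 0.0172]
ee_rot: [0.993, 0.12, -0.0, 0.0]
ft_force: [-3.5, 0.5, 1.0]
grip_width: 0.706
clock: 4.17
position: [0.5818, 0.1066, 0.0173]
ee_rot: [0.993, 0.12, -0.0, 0.0]
ft_force: [-2.2, -0.7, -0.4]
grip_width: 0.699
t 4.17 p [0.5818 0.1066 0.0173] stage -0.0784 -0.0877 yawx 13.73 tilt [-2.e-04  2.e-04 -1.e+00] F [-2.2 -0.7 -0.4] jaw 0.699 j [ 0.26  0.56 -0.65  1.73  0.39  0.99 -1.87]
```

View pics/s3a.png

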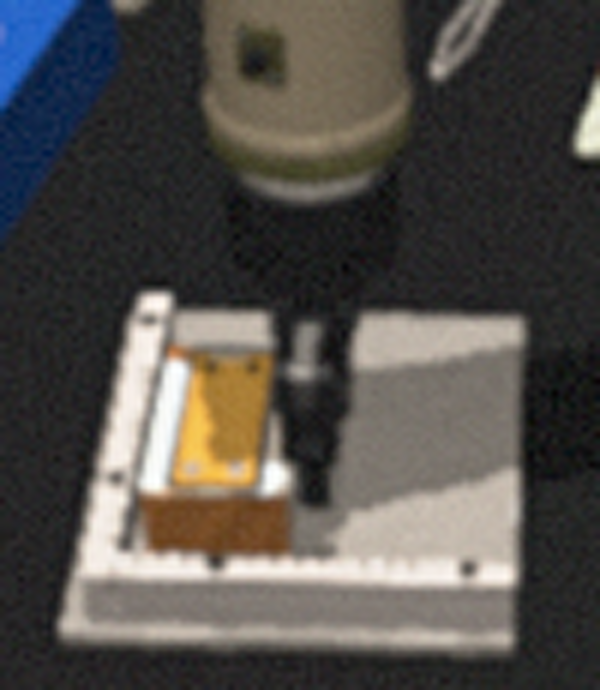

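```bash
python3 -m handwheel '[{"jaw":60,"delta_pos":[0.0005,0,0],"turn":0},{"jaw":60,"delta_pos":[0.001,0,0],"turn":0},{"jaw":60,"delta_pos":[0.0015,0,0],"turn":0}]'
python3 -m handwheel '[{"jaw":60,"delta_pos":[0.0005,0,0],"turn":0},{"jaw":60,"delta_pos":[0.001,0,0],"turn":0},{"jaw":60,"delta_pos":[0.0015,0,0],"turn":0}]'
python3 -m handwheel '[{"jaw":60,"delta_pos":[0.0005,0,0],"turn":0},{"jaw":60,"delta_pos":[0.001,0,0],"turn":0}]'
```

```text
clock: 4.47
position: [0.5833, 0.1071, 0.0173]
ee_rot: [0.993, 0.12, 0.0, 0.0]
ft_force: [-1.6, -0.3, -1.0]
grip_width: 0.701
clock: 4.72
position: [0.5848, 0.1075, 0.0173]
ee_rot: [0.993, 0.12, -0.0, 0.0]
ft_force: [-1.9, -0.7, -0.4]
grip_width: 0.701
clock: 4.88
position: [0.5857, 0.1078, 0.0173]
ee_rot: [0.993, 0.12, 0.0, 0.0]
ft_force: [-1.5, -0.4, -1.4]
grip_width: 0.701
```

```bash
for k in 1; do python3 -m handwheel '[{"jaw":60,"delta_pos":[0.0007,0,0],"turn":0},{"jaw":60,"delta_pos":[0.0015,0,0],"turn":0}]'; done
python3 -m handwheel '[{"jaw":60,"delta_pos":[0.0007,0,0],"turn":0},{"jaw":60,"delta_pos":[0.0015,0,0],"turn":0}]'
python3 - <<'E'
from h import *
st()
snap('side','s4');crop('s4',150,265,215,315,6,'s4a')
E
```

```text
clock: 5.05
position: [0.5872, 0.1082, 0.0173]
ee_rot: [0.993, 0.12, -0.0, 0.0]
ft_force: [-2.2, -0.9, -1.3]
grip_width: 0.701
clock: 5.22
position: [0.5879, 0.1083, 0.0173]
ee_rot: [0.993, 0.12, -0.001, 0.0]
ft_force: [-9.6, -2.4, 7.0]
grip_width: 0.7
t 5.22 p [0.5879 0.1083 0.0173] stage -0.072 -0.0876 yawx 13.75 tilt [-1.8e-03  4.0e-04 -1.0e+00] F [-9.6 -2.4  7. ] jaw 0.7 j [ 0.25  0.57 -0.64  1.71  0.4   0.99 -1.87]
```

View pics/s4a.png

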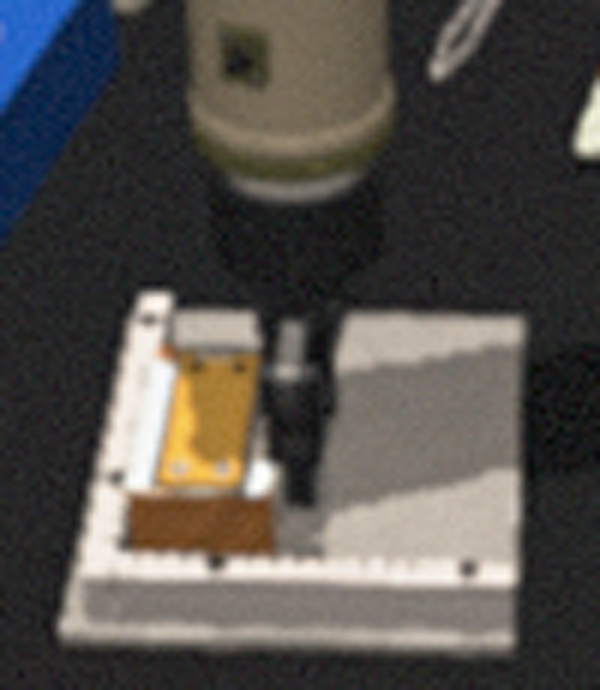

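```bash
python3 -m handwheel '[{"jaw":60,"delta_pos":[0.0008,0,0],"turn":0},{"jaw":60,"delta_pos":[0.0008,0,0],"turn":0}]'
python3 -m handwheel '[{"jaw":60,"delta_pos":[-0.015,0,0],"turn":0},{"jaw":60,"delta_pos":[-0.03,0,-0.03],"turn":0},{"jaw":30,"delta_pos":[-0.03,0,-0.07],"turn":0},{"jaw":20,"delta_pos":[-0.03,0,-0.1],"turn":0},{"jaw":20,"delta_pos":[-0.01,0.06,-0.1],"turn":-0.1},{"jaw":20,"delta_pos":[0.039,0.11,-0.1],"turn":-0.5},{"jaw":20,"delta_pos":[0.039,0.11,-0.1],"turn":-0.5},{"jaw":20,"delta_pos":[0.039,0.11,-0.1],"turn":-0.5},{"jaw":20,"delta_pos":[0.039,0.11,-0.1],"turn":-0.5}]'
python3 -m handwheel '[{"jaw":20,"delta_pos":[0,0,0],"turn":-0.3},{"jaw":20,"delta_pos":[0,0,0],"turn":-0.3},{"jaw":20,"delta_pos":[0,0,0],"turn":-0.3},{"jaw":20,"delta_pos":[0,0,0],"turn":-0.3},{"jaw":20,"delta_pos":[0,0,0],"turn":-0.3},{"jaw":20,"delta_pos":[0,0,0],"turn":-0.3},{"jaw":20,"delta_pos":[0,0,0],"turn":-0.3}]'
python3 - <<'E'
from h import *
to(W(-.033,-.195),.09,103.8)
snap('side','s5');crop('s5',150,265,215,315,6,'s5a')
snap('top','t5')
E
```

```text
clock: 5.43
position: [0.5879, 0.1082, 0.0172]
ee_rot: [0.993, 0.12, -0.002, 0.001]
ft_force: [-10.9, -3.2, 7.2]
grip_width: 0.706
clock: 6.18
position: [0.6558, 0.0074, 0.117]
ee_rot: [0.908, 0.419, 0.001, 0.0]
ft_force: [-0.5, 0.1, -0.1]
grip_width: 0.227
clock: 6.77
position: [0.654, 0.011, 0.1177]
ee_rot: [0.643, 0.766, 0.001, 0.001]
ft_force: [-0.2, -0.0, 0.4]
grip_width: 0.229
t 6.77 p [0.654  0.011  0.1177] stage -0.031 -0.1978 yawx 100.02 tilt [-1.0e-04  1.4e-03 -1.0e+00] F [-0.2 -0.   0.4] jaw 0.229 j [ 0.55  0.65 -0.91  1.48  0.53  1.27 -0.25]
delta [ 0.0026 -0.0022  0.0277]
turn -0.021
```

View pics/s5a.png

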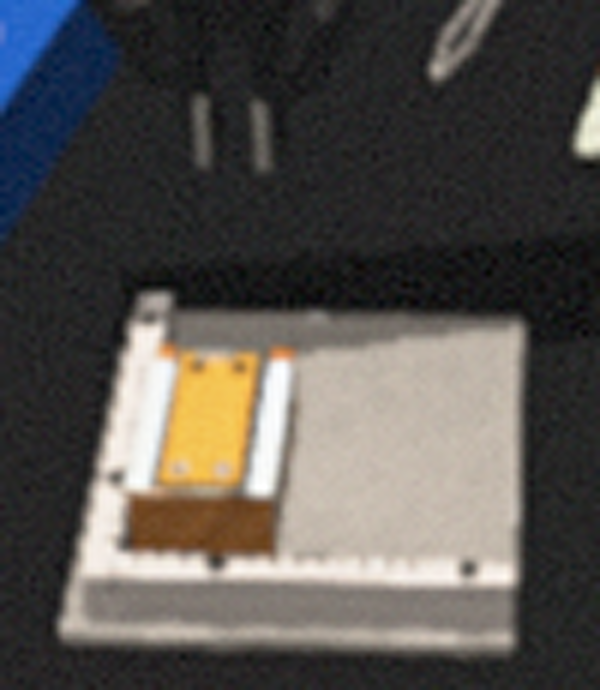

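View pics/t5.png

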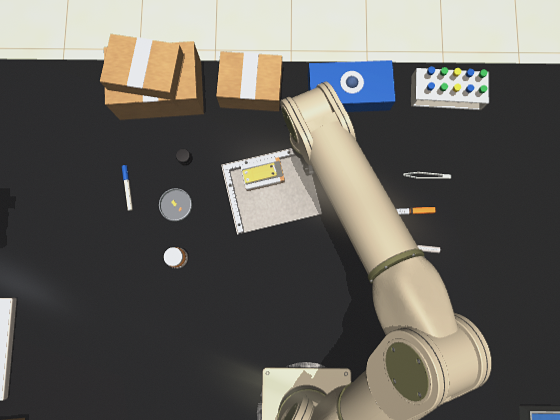

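```bash
python3 -m handwheel '[{"jaw":20,"delta_pos":[0.003,-0.005,0.03],"turn":-0.021},{"jaw":20,"delta_pos":[0.003,-0.005,0.065],"turn":-0.021},{"jaw":20,"delta_pos":[0.003,-0.005,0.1],"turn":-0.021},{"jaw":20,"delta_pos":[0.003,-0.005,0.1],"turn":-0.021},{"jaw":20,"delta_pos":[0.013,-0.005,0.1],"turn":-0.021},{"jaw":20,"delta_pos":[0.033,-0.005,0.1],"turn":-0.021},{"jaw":20,"delta_pos":[0.043,-0.005,0.1],"turn":-0.021},{"jaw":20,"delta_pos":[0.048,-0.005,0.1],"turn":-0.021},{"jaw":20,"delta_pos":[0.053,-0.005,0.1],"turn":-0.021},{"jaw":20,"delta_pos":[0.058,-0.005,0.1],"turn":-0.021}]'
python3 - <<'E'
from h import *
st()
snap('side','s6');crop('s6',150,265,215,315,6,'s6a')
E
```

```text
clock: 7.7
position: [0.6392, 0.0661, 0.0177]
ee_rot: [0.62, 0.784, -0.001, 0.001]
ft_force: [-0.4, -4.8, 2.4]
grip_width: 0.234
t 7.7 p [0.6392 0.0661 0.0177] stage -0.0323 -0.1408 yawx 103.34 tilt [-2.1e-03  2.0e-04 -1.0e+00] F [-0.4 -4.8  2.4] jaw 0.234 j [ 0.45  0.74 -0.87  1.58  0.62  1.11 -0.34]
```

View pics/s6a.png

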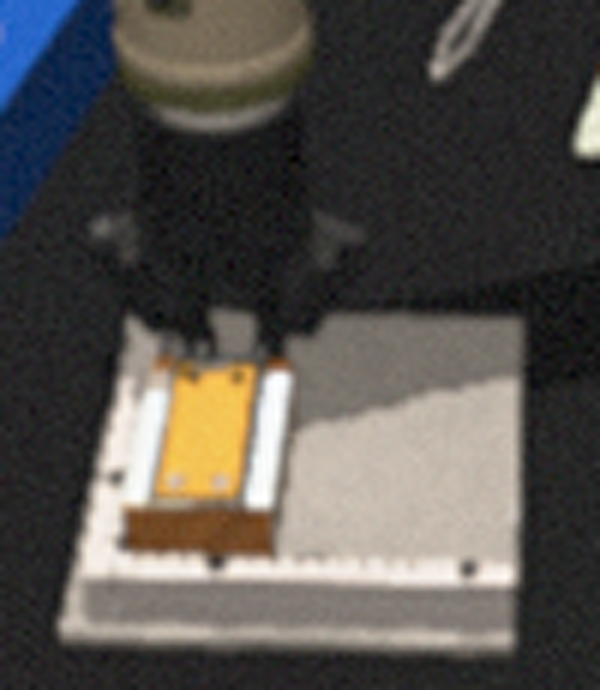

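```bash
python3 -m handwheel '[{"jaw":20,"delta_pos":[0.004,0,0],"turn":-0.001},{"jaw":20,"delta_pos":[0.008,0,0],"turn":-0.001},{"jaw":20,"delta_pos":[0.012,0,0],"turn":-0.001},{"jaw":20,"delta_pos":[0.015,0,0],"turn":-0.001},{"jaw":20,"delta_pos":[0.017,0,0],"turn":-0.001}]'
python3 -m handwheel '[{"jaw":20,"delta_pos":[0.001,0,0],"turn":0},{"jaw":20,"delta_pos":[0.002,0,0],"turn":0}]'
python3 - <<'E'
from h import *
st()
snap('side','s7');crop('s7',150,265,215,315,6,'s7a')
E
```

```text
clock: 8.17
position: [0.6346, 0.0844, 0.0173]
ee_rot: [0.618, 0.786, 0.0, -0.0]
ft_force: [1.1, -3.8, 3.1]
grip_width: 0.234
clock: 8.33
position: [0.6343, 0.0859, 0.0173]
ee_rot: [0.618, 0.786, -0.0, 0.0]
ft_force: [1.5, -4.5, 3.1]
grip_width: 0.232
t 8.33 p [0.6343 0.0859 0.0173] stage -0.0324 -0.1204 yawx 103.64 tilt [-2.e-04 -0.e+00 -1.e+00] F [ 1.5 -4.5  3.1] jaw 0.232 j [ 0.42  0.74 -0.88  1.59  0.62  1.11 -0.37]
```

View pics/s7a.png

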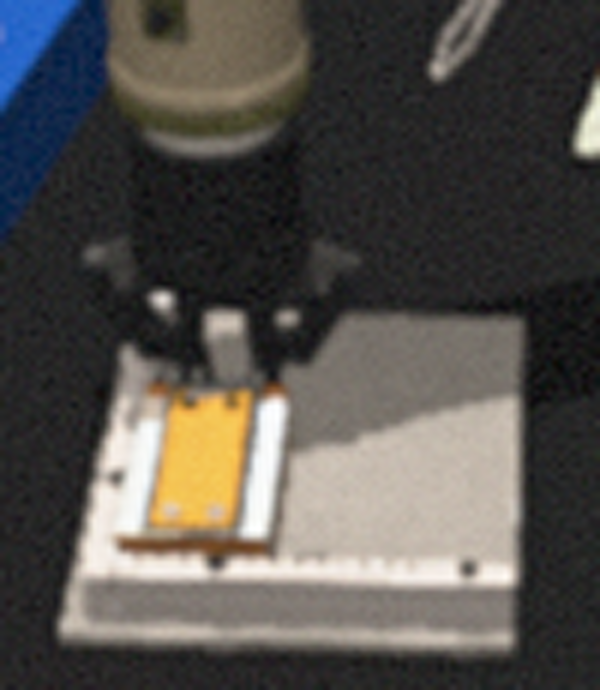

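```bash
python3 -m handwheel '[{"jaw":20,"delta_pos":[0.001,0,0],"turn":0},{"jaw":20,"delta_pos":[0.002,0,0],"turn":0}]'
python3 -m handwheel '[{"jaw":20,"delta_pos":[0.001,0,0],"turn":0},{"jaw":20,"delta_pos":[0.0015,0,0],"turn":0}]'
python3 -m handwheel '[{"jaw":20,"delta_pos":[0.0005,0,0],"turn":0},{"jaw":20,"delta_pos":[0.001,0,0],"turn":0}]'
```

```text
clock: 8.55
position: [0.6339, 0.0876, 0.0173]
ee_rot: [0.618, 0.786, -0.0, 0.0]
ft_force: [0.9, -3.4, 2.7]
grip_width: 0.232
clock: 8.72
position: [0.6334, 0.0895, 0.0173]
ee_rot: [0.618, 0.786, 0.0, -0.0]
ft_force: [0.6, -3.0, 1.2]
grip_width: 0.234
clock: 8.88
position: [0.6334, 0.0895, 0.0173]
ee_rot: [0.618, 0.786, -0.0, 0.0]
ft_force: [0.9, -6.6, 3.3]
grip_width: 0.231
```

```bash
python3 -m handwheel '[{"jaw":20,"delta_pos":[0.0005,0,0],"turn":0},{"jaw":20,"delta_pos":[0.001,0,0],"turn":0}]'
python3 -m handwheel '[{"jaw":20,"delta_pos":[0.0005,0,0],"turn":0},{"jaw":20,"delta_pos":[0.001,0,0],"turn":0}]'
python3 - <<'E'
from h import *
st()
snap('side','s8');crop('s8',150,265,215,315,6,'s8a')
E
```

```text
clock: 9.05
position: [0.6334, 0.0896, 0.0173]
ee_rot: [0.619, 0.786, -0.001, 0.001]
ft_force: [1.3, -9.8, 3.6]
grip_width: 0.23
clock: 9.22
position: [0.6334, 0.0895, 0.0173]
ee_rot: [0.619, 0.785, -0.001, 0.001]
ft_force: [1.1, -12.1, 4.0]
grip_width: 0.228
t 9.22 p [0.6334 0.0895 0.0173] stage -0.0324 -0.1166 yawx 103.53 tilt [-3.4e-03 -4.0e-04 -1.0e+00] F [  1.1 -12.1   4. ] jaw 0.228 j [ 0.42  0.74 -0.87  1.59  0.62  1.11 -0.38]
```

View pics/s8a.png

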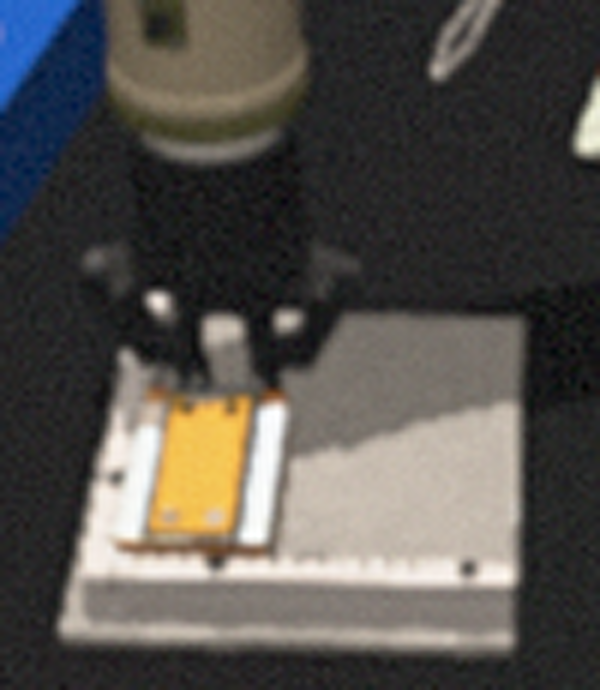

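```bash
python3 -m handwheel '[{"jaw":20,"delta_pos":[-0.02,0,0],"turn":0},{"jaw":20,"delta_pos":[-0.05,0,0],"turn":0},{"jaw":20,"delta_pos":[-0.06,0,-0.03],"turn":0},{"jaw":40,"delta_pos":[-0.09,0,-0.06],"turn":0},{"jaw":40,"delta_pos":[-0.13,0,-0.1],"turn":0},{"jaw":40,"delta_pos":[-0.17,0,-0.1],"turn":0},{"jaw":40,"delta_pos":[-0.21,0,-0.1],"turn":0},{"jaw":40,"delta_pos":[-0.25,0,-0.1],"turn":0}]'
python3 - <<'E'
from h import *
def T(U,V,c0=370,r0=190,s=8): return ((U+.5)/s-.5+c0,(V+.5)/s-.5+r0)
t=atz('top',T(86,175),.0125);g1=atz('top',T(343,164.5),.022);g2=atz('top',T(523,160),.022)
b=atz('top',T(314,168.5),.0125)
d=t-g2;print(t,b,g1,g2,'yaw',*[np.degrees(np.arctan2(v[1],v[0])) for v in (t-g2,t-b,g1-g2)])
dd=d/np.linalg.norm(d);c=(t-.113*dd)[:2];print('center',c, 'fromend',(g2+.035*dd)[:2])
to(c,.10,92)
snap('top','t9');crop('t9',135,245,210,330,6.5,'t9a')
E
```

```text
clock: 9.93
position: [0.691, -0.1445, 0.1188]
ee_rot: [0.618, 0.787, 0.001, 0.001]
ft_force: [0.4, 0.1, -0.8]
grip_width: 0.468
[ 0.52911386 -0.20462726  0.0125    ] [ 0.53207145 -0.28297274  0.0125    ] [ 0.53215396 -0.29051681  0.022     ] [ 0.5342571  -0.35198362  0.022     ] yaw 91.99900420950938 92.16191905184829 91.95965361289282
center [ 0.53304739 -0.31732482] fromend [ 0.53303875 -0.3170773 ]
t 9.93 p [ 0.691  -0.1445  0.1188] stage -0.0322 -0.3576 yawx 103.72 tilt [ 2.0e-04  2.7e-03 -1.0e+00] F [ 0.4  0.1 -0.8] jaw 0.468 j [ 0.69  0.74 -0.87  1.31  0.56  1.33  0.06]
delta [-0.1305 -0.1945  0.0182]
turn 0.0651
```

View pics/t9a.png

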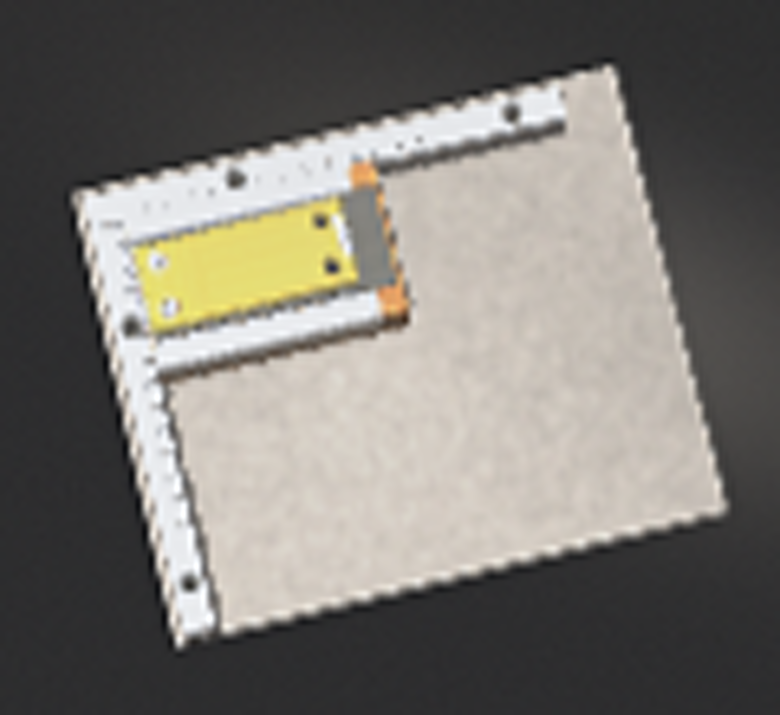

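```bash
python3 -m handwheel '[{"jaw":40,"delta_pos":[-0.13,-0.194,0],"turn":0.065},{"jaw":40,"delta_pos":[-0.13,-0.194,0],"turn":0.065},{"jaw":40,"delta_pos":[-0.13,-0.194,0],"turn":0.065},{"jaw":40,"delta_pos":[-0.13,-0.194,0],"turn":0.065},{"jaw":40,"delta_pos":[-0.13,-0.194,0],"turn":0.065},{"jaw":40,"delta_pos":[-0.13,-0.194,0.04],"turn":0.065},{"jaw":40,"delta_pos":[-0.13,-0.194,0.05],"turn":0.065},{"jaw":40,"delta_pos":[-0.13,-0.194,0.05],"turn":0.065},{"jaw":40,"delta_pos":[-0.13,-0.194,0.05],"turn":0.065}]'
python3 - <<'E'
from h import *
to([.533,-.3172],.003,92)
snap('side','s10');crop('s10',115,185,280,360,8,'s10a')
E
```

```text
clock: 10.73
position: [0.5326, -0.314, 0.0668]
ee_rot: [0.695, 0.719, 0.001, -0.001]
ft_force: [0.2, 0.9, 0.4]
grip_width: 0.468
t 10.73 p [ 0.5326 -0.314   0.0668] stage -0.2265 -0.4845 yawx 92.01 tilt [ 2.4e-03 -3.0e-04 -1.0e+00] F [0.2 0.9 0.4] jaw 0.468 j [ 1.1   0.61 -0.85  1.62  0.49  1.14  0.16]
delta [-0.0033  0.0003  0.0638]
turn 0.0001
```

View pics/s10a.png

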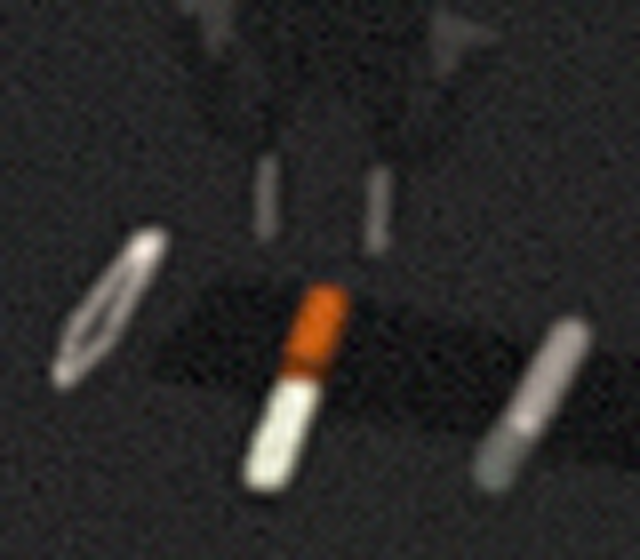

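```bash
python3 -m handwheel '[{"jaw":40,"delta_pos":[-0.002,0,0.03],"turn":0},{"jaw":40,"delta_pos":[-0.002,0,0.05],"turn":0},{"jaw":40,"delta_pos":[-0.002,0,0.062],"turn":0},{"jaw":40,"delta_pos":[-0.002,0,0.062],"turn":0},{"jaw":40,"delta_pos":[-0.002,0,0.062],"turn":0}]' 40
python3 - <<'E'
from h import *
to([.533,-.3172],.003,92)
E
```

```text
clock: 11.2
position: [0.5335, -0.3168, 0.0062]
ee_rot: [0.694, 0.72, 0.001, 0.0]
ft_force: [0.2, 0.9, 0.5]
grip_width: 0.462
t 11.2 p [ 0.5335 -0.3168  0.0062] stage -0.2263 -0.4874 yawx 92.04 tilt [ 5.e-04  1.e-03 -1.e+00] F [0.2 0.9 0.5] jaw 0.462 j [ 1.06  0.69 -0.8   1.65  0.55  1.05  0.13]
delta [-0.0004 -0.0005  0.0032]
turn 0.0002
```

```bash
python3 -m handwheel '[{"jaw":40,"delta_pos":[0,0,0.003],"turn":0},{"jaw":25,"delta_pos":[0,0,0.003],"turn":0},{"jaw":10,"delta_pos":[0,0,0.003],"turn":0},{"jaw":10,"delta_pos":[0,0,0.003],"turn":0},{"jaw":10,"delta_pos":[0,0,0.003],"turn":0},{"jaw":10,"delta_pos":[0,0,0.003],"turn":0},{"jaw":10,"delta_pos":[0,0,0.003],"turn":0}]' 40
python3 -m handwheel '[{"jaw":10,"delta_pos":[0,0,-0.01],"turn":0},{"jaw":10,"delta_pos":[0,0,-0.04],"turn":0},{"jaw":10,"delta_pos":[0,0,-0.07],"turn":0},{"jaw":10,"delta_pos":[0,0,-0.1],"turn":0},{"jaw":10,"delta_pos":[0,0,-0.1],"turn":0}]'
python3 - <<'E'
from h import *
st()
snap('side','s11');crop('s11',105,185,280,360,8,'s11a');snap('top','t11')
crop('t11',180,250,370,450,8,'t11a')
E
```

```text
clock: 11.78
position: [0.533, -0.3183, 0.0034]
ee_rot: [0.695, 0.719, 0.0, 0.001]
ft_force: [-1.1, 0.0, 6.4]
grip_width: 0.173
clock: 12.2
position: [0.5351, -0.3188, 0.109]
ee_rot: [0.695, 0.719, 0.001, 0.004]
ft_force: [1.0, 0.2, -0.7]
grip_width: 0.175
t 12.2 p [ 0.5351 -0.3188  0.109 ] stage -0.2252 -0.4897 yawx 91.95 tilt [-0.0044  0.0069 -1.    ] F [ 1.   0.2 -0.7] jaw 0.175 j [ 1.11  0.57 -0.87  1.58  0.46  1.2   0.19]
```

View pics/s11a.png

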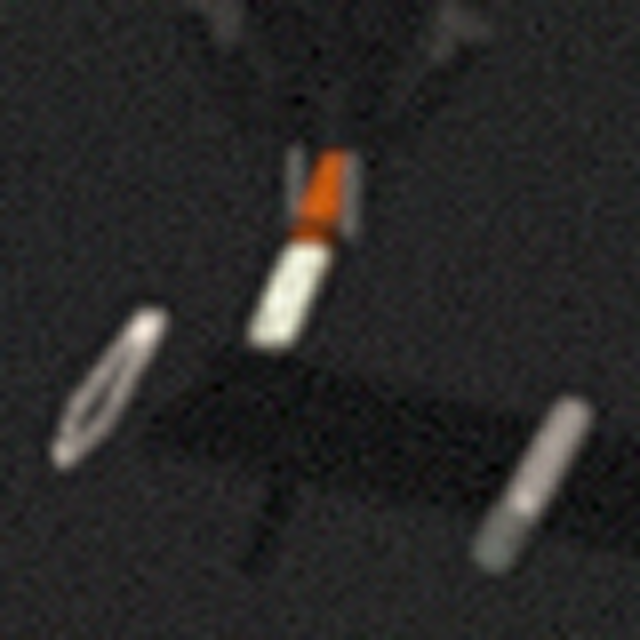

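View pics/t11a.png

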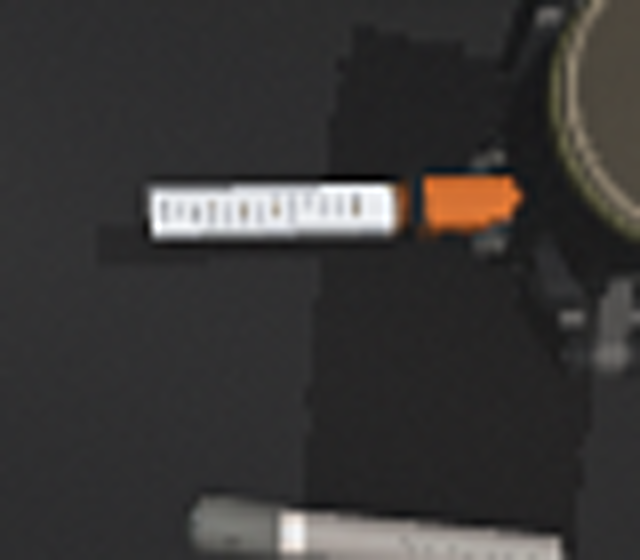

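```bash
python3 - <<'E'
from h import *
T=lambda U,V:((U+.5)/8-.5+370,(V+.5)/8-.5+180)
S=lambda U,V:((U+.5)/8-.5+280,(V+.5)/8-.5+105)
t,e=tri(S(272,346),T(150,213));b,e2=tri(S(314,245),T(395,209))
print(t,e,b,e2)
o,R=st();print('tip in tool',R.T@(t-o['position']),'root',R.T@(b-o['position']))
tt=o['position']+R@np.array([.113,0,-.0076]);print('expected',tt,proj('side',tt),S(272,346),proj('top',tt),T(150,213))
d=(t-b);print('yaw',np.degrees(np.arctan2(d[1],d[0])),'pitch',np.degrees(np.arctan2(d[2],d[1])))
# placement
T9=lambda U,V:((U+.5)/6.5-.5+210,(V+.5)/6.5-.5+135)
for uv,z in[((371,163),.05),((408,315),.05),((340,197),.062),((358,278),.062)]:
    q=atz('top',T9(*uv),z)[:2]-C;print('stage',q@sx,q@sy)
E
```

```text
[ 0.52914376 -0.20538638  0.11377932] 0.0017276003841578329 [ 0.53014827 -0.28191282  0.12004938] 0.0017008077989377416
t 12.3 p [ 0.5328 -0.3184  0.104 ] stage -0.2274 -0.4887 yawx 91.93 tilt [-0.0018  0.0018 -1.    ] F [ 0.5 -1.  -1. ] jaw 0.177 j [ 1.11  0.57 -0.87  1.59  0.46  1.2   0.19]
tip in tool [ 0.11302601  0.00019118 -0.01003033] root [ 0.03649789 -0.00136954 -0.01616463]
expected [ 0.52895812 -0.20542306  0.1113487 ] [313.86466638 148.52547881] (313.5625, 147.8125) [388.07849309 206.0685321 ] (388.3125, 206.1875)
yaw 90.75203963145027 pitch -4.683963990370895
stage 0.0009308854976718003 -0.10540518341694503
stage -0.06564565649642147 -0.10571863066606886
stage -0.013123266919535895 -0.08928376133539058
stage -0.048146884871777394 -0.08882274950778564
```

```bash
python3 - <<'E'
from h import *
to(W(-.0315,-.222),.104,103.8)
E
```

```text
t 12.3 p [ 0.5328 -0.3184  0.104 ] stage -0.2274 -0.4887 yawx 91.93 tilt [-0.0018  0.0018 -1.    ] F [ 0.5 -1.  -1. ] jaw 0.177 j [ 1.11  0.57 -0.87  1.59  0.46  1.2   0.19]
delta [ 3.013e-01  1.368e-01 -3.000e-04]
turn -0.066
```

```bash
python3 -m handwheel '[{"jaw":10,"delta_pos":[0.02,0.01,0],"turn":0},{"jaw":10,"delta_pos":[0.05,0.023,0],"turn":-0.01},{"jaw":10,"delta_pos":[0.08,0.037,0],"turn":-0.02},{"jaw":10,"delta_pos":[0.11,0.05,0],"turn":-0.03},{"jaw":10,"delta_pos":[0.14,0.064,0],"turn":-0.04},{"jaw":10,"delta_pos":[0.17,0.078,0],"turn":-0.05},{"jaw":10,"delta_pos":[0.2,0.091,0],"turn":-0.06},{"jaw":10,"delta_pos":[0.23,0.105,0],"turn":-0.066},{"jaw":10,"delta_pos":[0.26,0.119,0],"turn":-0.066},{"jaw":10,"delta_pos":[0.285,0.13,0],"turn":-0.066}]' 80
python3 -m handwheel '[{"jaw":10,"delta_pos":[0.01,0,0],"turn":0},{"jaw":10,"delta_pos":[0.01,0,0],"turn":0},{"jaw":10,"delta_pos":[0.01,0,0],"turn":0}]' 80
python3 - <<'E'
from h import *
to(W(-.0315,-.211),.07,103.8)
snap('side','s12');crop('s12',150,265,215,315,6,'s12a');snap('top','t12');crop('t12',135,245,210,330,6.5,'t12a')
E
```

```text
clock: 13.13
position: [0.6523, -0.0262, 0.101]
ee_rot: [0.616, 0.788, -0.0, -0.001]
ft_force: [-0.5, -0.2, -0.6]
grip_width: 0.165
clock: 13.38
position: [0.6494, -0.0194, 0.1013]
ee_rot: [0.617, 0.787, -0.001, -0.0]
ft_force: [-0.2, -1.3, -0.1]
grip_width: 0.166
t 13.38 p [ 0.6494 -0.0194  0.1013] stage -0.0428 -0.2262 yawx 103.87 tilt [-2.0e-04 -1.9e-03 -1.0e+00] F [-0.2 -1.3 -0.1] jaw 0.166 j [ 0.6   0.67 -0.92  1.5   0.54  1.25 -0.15]
delta [0.0152 0.0114 0.0313]
turn 0.0004
```

View pics/s12a.png

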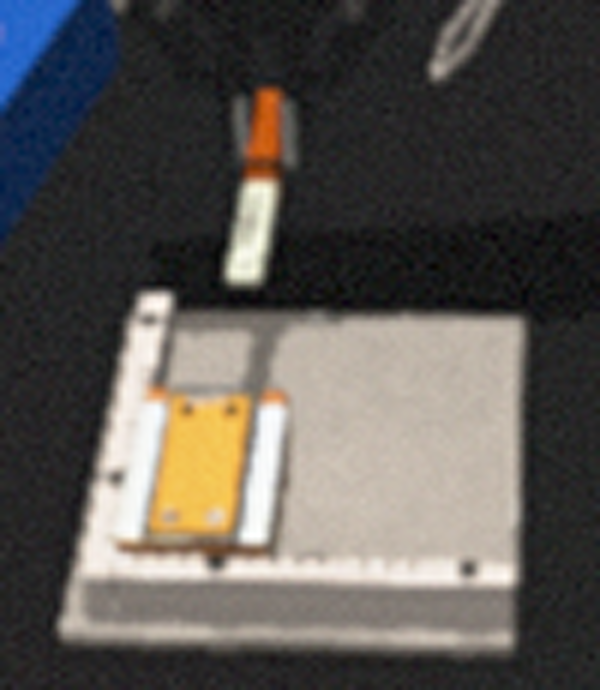

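View pics/t12a.png

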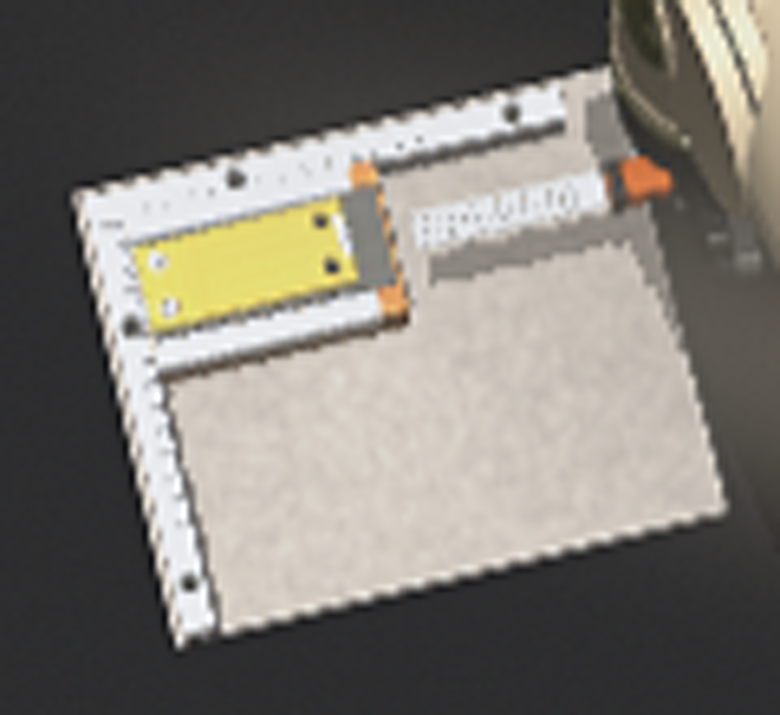

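```bash
python3 -m handwheel '[{"jaw":10,"delta_pos":[0.01,0.011,0.01],"turn":0},{"jaw":10,"delta_pos":[0.015,0.011,0.03],"turn":0},{"jaw":10,"delta_pos":[0.015,0.011,0.042],"turn":0},{"jaw":10,"delta_pos":[0.015,0.011,0.045],"turn":0},{"jaw":10,"delta_pos":[0.015,0.011,0.045],"turn":0},{"jaw":10,"delta_pos":[0.015,0.011,0.045],"turn":0}]' 80
python3 - <<'E'
from h import *
to(W(-.0315,-.211),.046,103.8)
snap('side','s13');crop('s13',170,250,215,295,8,'s13a');snap('top','t13');crop('t13',135,245,210,330,6.5,'t13a')
E
```

```text
clock: 13.98
position: [0.6574, -0.0031, 0.0577]
ee_rot: [0.618, 0.787, -0.0, 0.0]
ft_force: [-1.1, -0.5, -0.2]
grip_width: 0.163
t 13.98 p [ 0.6574 -0.0031  0.0577] stage -0.0311 -0.2123 yawx 103.73 tilt [-5.e-04  0.e+00 -1.e+00] F [-1.1 -0.5 -0.2] jaw 0.163 j [ 0.55  0.72 -0.89  1.51  0.59  1.19 -0.2 ]
delta [ 0.0014 -0.0004  0.0117]
turn -0.0004
```

View pics/s13a.png

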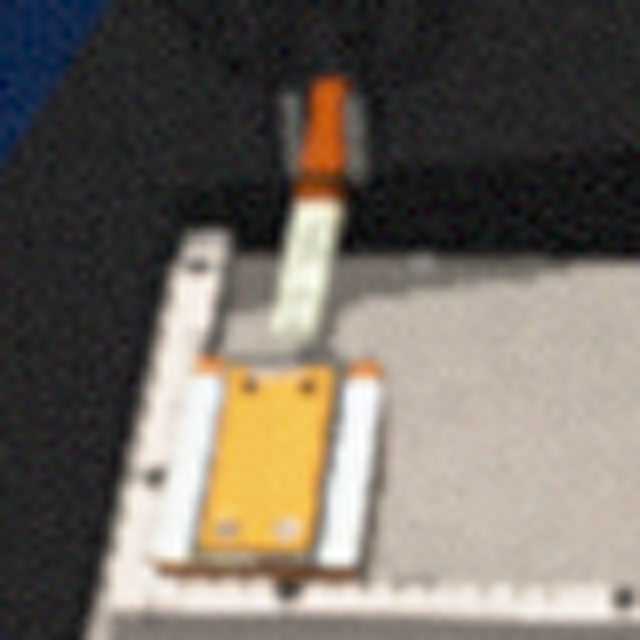

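View pics/t13a.png

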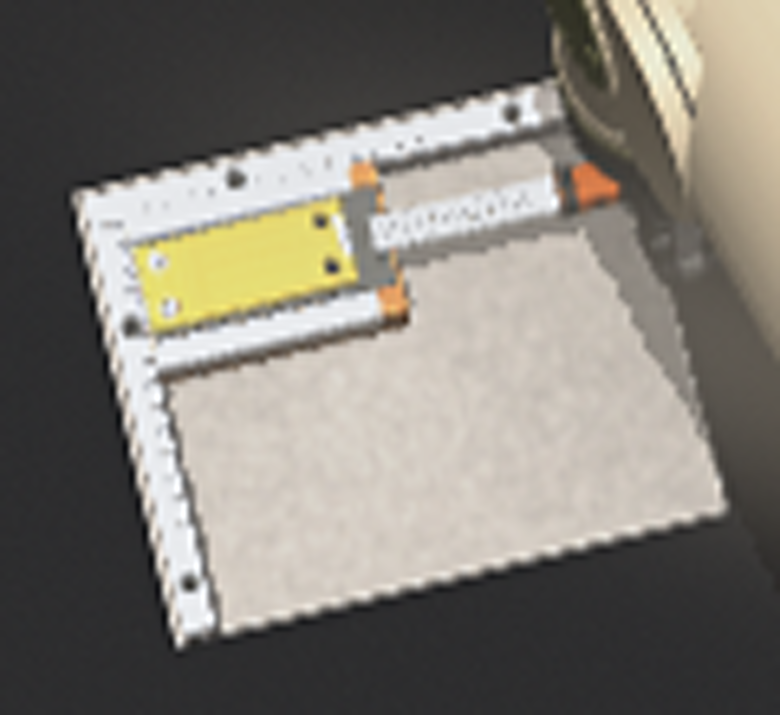

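```bash
python3 -m handwheel '[{"jaw":10,"delta_pos":[0,0,0.005],"turn":0},{"jaw":10,"delta_pos":[0,0,0.009],"turn":0},{"jaw":10,"delta_pos":[0,0,0.009],"turn":0},{"jaw":10,"delta_pos":[0,0,0.009],"turn":0}]'
python3 -m handwheel '[{"jaw":10,"delta_pos":[0,0,0.001],"turn":0},{"jaw":10,"delta_pos":[0,0,0.001],"turn":0}]'
python3 -m handwheel '[{"jaw":10,"delta_pos":[0,0,0.001],"turn":0},{"jaw":10,"delta_pos":[0,0,0.001],"turn":0}]'
python3 -m handwheel '[{"jaw":10,"delta_pos":[0,0,0.001],"turn":0},{"jaw":10,"delta_pos":[0,0,0.001],"turn":0}]'
```

```text
clock: 14.42
position: [0.657, -0.0019, 0.048]
ee_rot: [0.617, 0.787, -0.0, -0.0]
ft_force: [0.4, -0.4, -1.1]
grip_width: 0.163
clock: 14.58
position: [0.6572, -0.0018, 0.0472]
ee_rot: [0.617, 0.787, -0.0, 0.0]
ft_force: [0.2, -0.3, -0.8]
grip_width: 0.166
clock: 14.75
position: [0.6572, -0.0018, 0.0462]
ee_rot: [0.617, 0.787, -0.0, 0.0]
ft_force: [-0.4, -0.4, 0.6]
grip_width: 0.165
clock: 14.92
position: [0.6573, -0.0018, 0.0454]
ee_rot: [0.617, 0.787, 0.0, 0.0]
ft_force: [-0.3, -0.4, 1.8]
grip_width: 0.163
```

```bash
python3 -m handwheel '[{"jaw":10,"delta_pos":[0.003,0,0],"turn":0},{"jaw":10,"delta_pos":[0.006,0,0],"turn":0},{"jaw":10,"delta_pos":[0.009,0,0],"turn":0},{"jaw":10,"delta_pos":[0.012,0,0],"turn":0}]'
python3 - <<'E'
from h import *
st()
snap('side','s14');crop('s14',170,250,215,295,8,'s14a');snap('top','t14');crop('t14',135,245,210,330,6.5,'t14a')
E
```

```text
clock: 15.25
position: [0.6544, 0.0103, 0.0455]
ee_rot: [0.617, 0.787, 0.0, 0.0]
ft_force: [0.1, -2.2, 1.9]
grip_width: 0.163
t 15.25 p [0.6544 0.0103 0.0455] stage -0.0309 -0.1986 yawx 103.83 tilt [-2.e-04  3.e-04 -1.e+00] F [ 0.1 -2.2  1.9] jaw 0.163 j [ 0.53  0.73 -0.89  1.53  0.6   1.17 -0.22]
```

View pics/s14a.png

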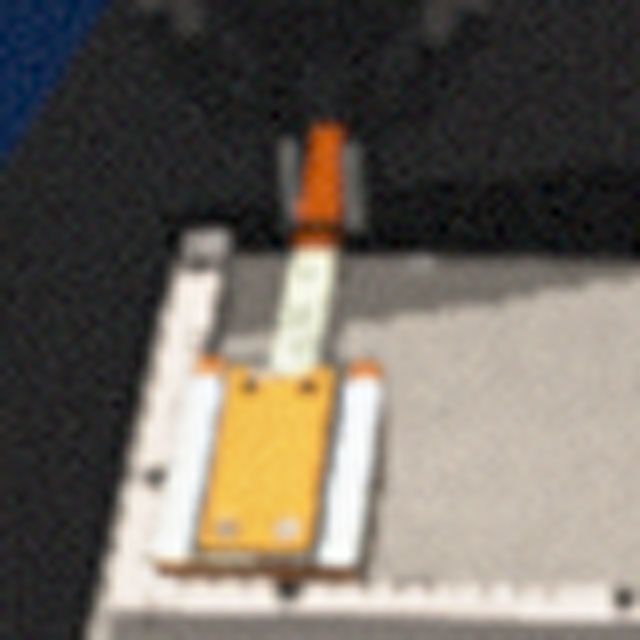

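View pics/t14a.png

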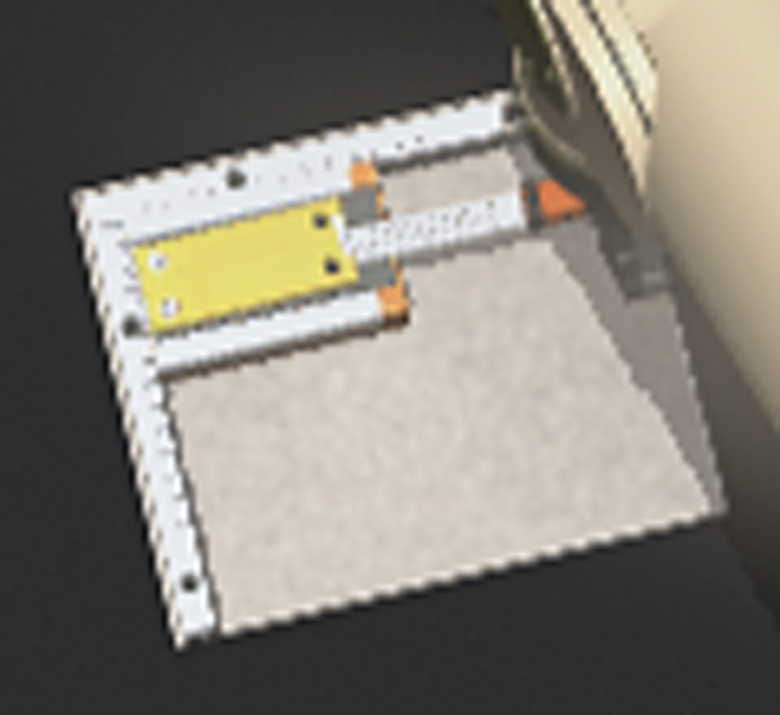

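```bash
python3 -m handwheel '[{"jaw":10,"delta_pos":[0.003,0,0],"turn":0},{"jaw":10,"delta_pos":[0.006,0,0],"turn":0},{"jaw":10,"delta_pos":[0.009,0,0],"turn":0},{"jaw":10,"delta_pos":[0.012,0,0],"turn":0},{"jaw":10,"delta_pos":[0.015,0,0],"turn":0},{"jaw":10,"delta_pos":[0.018,0,0],"turn":0},{"jaw":10,"delta_pos":[0.02,0,0],"turn":0}]'
python3 -m handwheel '[{"jaw":10,"delta_pos":[0.001,0,0],"turn":0},{"jaw":10,"delta_pos":[0.002,0,0],"turn":0},{"jaw":10,"delta_pos":[0.003,0,0],"turn":0}]'
python3 -m handwheel '[{"jaw":10,"delta_pos":[0.001,0,0],"turn":0},{"jaw":10,"delta_pos":[0.002,0,0],"turn":0}]'
python3 -m handwheel '[{"jaw":10,"delta_pos":[0.001,0,0],"turn":0},{"jaw":10,"delta_pos":[0.002,0,0],"turn":0}]'
```

```text
clock: 15.93
position: [0.6496, 0.0297, 0.0454]
ee_rot: [0.617, 0.787, 0.0, 0.0]
ft_force: [0.6, -2.3, 4.8]
grip_width: 0.163
clock: 16.18
position: [0.649, 0.032, 0.0454]
ee_rot: [0.617, 0.787, -0.0, 0.0]
ft_force: [0.6, -2.3, 4.8]
grip_width: 0.163
clock: 16.35
position: [0.6485, 0.034, 0.0454]
ee_rot: [0.617, 0.787, 0.0, 0.0]
ft_force: [-0.5, -2.5, 4.6]
grip_width: 0.166
clock: 16.52
position: [0.648, 0.0358, 0.0454]
ee_rot: [0.617, 0.787, -0.0, 0.0]
ft_force: [-0.1, -2.7, 4.2]
grip_width: 0.167
```

```bash
python3 -m handwheel '[{"jaw":10,"delta_pos":[0.0005,0,-0.0006],"turn":0},{"jaw":10,"delta_pos":[0.001,0,-0.0008],"turn":0}]'
python3 -m handwheel '[{"jaw":10,"delta_pos":[0.001,0,0],"turn":0},{"jaw":10,"delta_pos":[0.002,0,0],"turn":0}]'
python3 -m handwheel '[{"jaw":10,"delta_pos":[0.001,0,0],"turn":0},{"jaw":10,"delta_pos":[0.002,0,0],"turn":0}]'
python3 - <<'E'
from h import *
st()
snap('side','s15');crop('s15',170,250,215,295,8,'s15a')
E
```

```text
clock: 16.68
position: [0.6474, 0.0373, 0.0459]
ee_rot: [0.617, 0.787, -0.0, -0.0]
ft_force: [-0.0, -0.8, 0.9]
grip_width: 0.166
clock: 16.85
position: [0.647, 0.039, 0.0458]
ee_rot: [0.617, 0.787, -0.0, -0.0]
ft_force: [0.8, -2.5, 1.5]
grip_width: 0.166
clock: 17.02
position: [0.6466, 0.0408, 0.0459]
ee_rot: [0.617, 0.787, -0.0, 0.0]
ft_force: [0.8, -1.6, 1.7]
grip_width: 0.163
t 17.02 p [0.6466 0.0408 0.0459] stage -0.0311 -0.1671 yawx 103.82 tilt [-2.e-04 -2.e-04 -1.e+00] F [ 0.8 -1.6  1.7] jaw 0.163 j [ 0.5   0.72 -0.89  1.55  0.59  1.16 -0.27]
```

View pics/s15a.png

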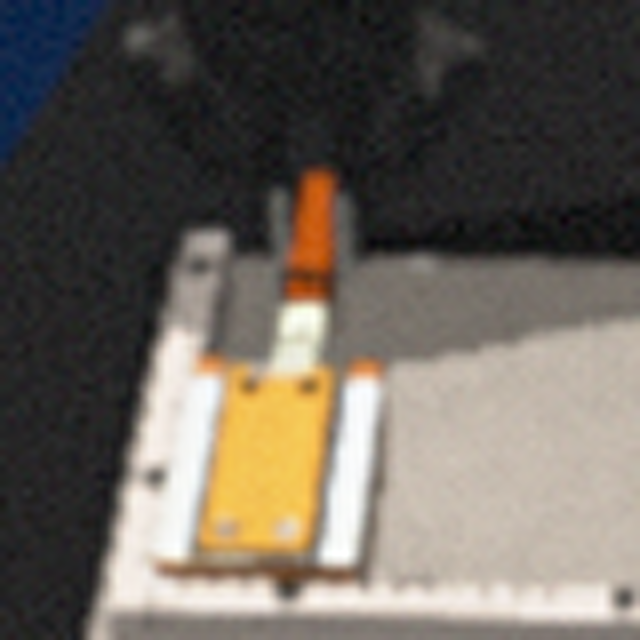

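```bash
for i in 1; do python3 -m handwheel '[{"jaw":10,"delta_pos":[0.001,0,0],"turn":0},{"jaw":10,"delta_pos":[0.002,0,0],"turn":0}]'|grep -E 'pos|force'
python3 -m handwheel '[{"jaw":10,"delta_pos":[0.001,0,0],"turn":0},{"jaw":10,"delta_pos":[0.0015,0,0],"turn":0}]'|grep -E 'pos|force'
python3 -m handwheel '[{"jaw":10,"delta_pos":[0.001,0,0],"turn":0},{"jaw":10,"delta_pos":[0.0015,0,0],"turn":0}]'|grep -E 'pos|force'; done
```

```text
position: [0.6462, 0.0427, 0.046]
ft_force: [0.5, -3.0, 2.2]
position: [0.6459, 0.0442, 0.046]
ft_force: [0.4, -3.2, 1.9]
position: [0.6456, 0.0456, 0.0461]
ft_force: [-0.4, -3.4, 1.4]
```

```bash
python3 -m handwheel '[{"jaw":10,"delta_pos":[0.0005,0,0],"turn":0},{"jaw":10,"delta_pos":[0.001,0,0],"turn":0}]'|grep -E 'pos|force'
python3 -m handwheel '[{"jaw":10,"delta_pos":[0.0005,0,0],"turn":0},{"jaw":10,"delta_pos":[0.001,0,0],"turn":0}]'|grep -E 'pos|force'
python3 -m handwheel '[{"jaw":10,"delta_pos":[0.0005,0,0],"turn":0},{"jaw":10,"delta_pos":[0.001,0,0],"turn":0}]'|grep -E 'pos|force'
```

```text
position: [0.6454, 0.0464, 0.0461]
ft_force: [1.1, -3.5, 1.1]
position: [0.6451, 0.0474, 0.046]
ft_force: [1.5, -4.6, 1.7]
position: [0.6449, 0.0483, 0.0461]
ft_force: [1.5, -5.6, 2.1]
```

```bash
python3 - <<'E'
from h import *
st()
o,R=st();print(o['torque'])
snap('side','s16');crop('s16',170,250,215,295,8,'s16a')
E
```

```text
t 18.07 p [0.6449 0.0483 0.0461] stage -0.031 -0.1594 yawx 103.8 tilt [-6.e-04  0.e+00 -1.e+00] F [ 1.5 -5.6  2.1] jaw 0.16 j [ 0.49  0.72 -0.89  1.55  0.59  1.16 -0.29]
t 18.07 p [0.6449 0.0483 0.0461] stage -0.031 -0.1594 yawx 103.8 tilt [-6.e-04  0.e+00 -1.e+00] F [ 1.5 -5.6  2.1] jaw 0.16 j [ 0.49  0.72 -0.89  1.55  0.59  1.16 -0.29]
[-1.12845722 -0.29878062  0.02411193]
```

View pics/s16a.png

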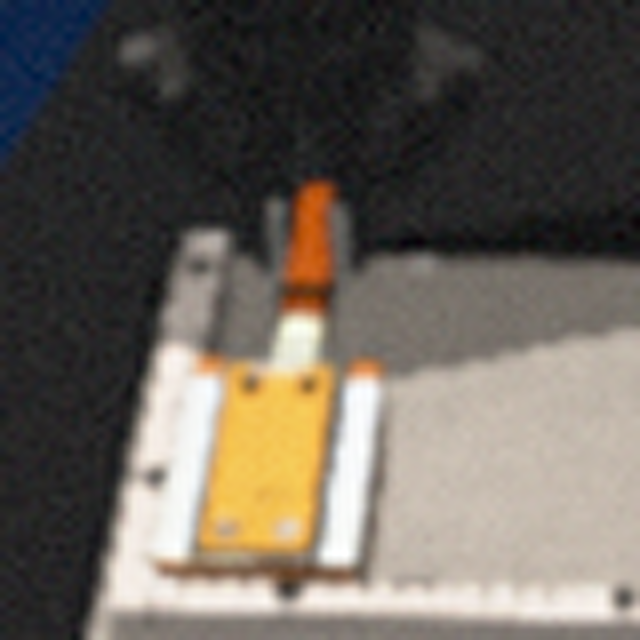

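```bash
python3 -m handwheel '[{"jaw":10,"delta_pos":[0.0005,0,0],"turn":0},{"jaw":10,"delta_pos":[0.001,0,0],"turn":0}]'|grep -E 'pos|force'
python3 -m handwheel '[{"jaw":10,"delta_pos":[0,0,0],"turn":0},{"jaw":10,"delta_pos":[0,0,0],"turn":0},{"jaw":10,"delta_pos":[0,0,0],"turn":0}]'|grep -E 'pos|force'
python3 -m handwheel '[{"jaw":10,"delta_pos":[0.0005,0,0],"turn":0}]'|grep -E 'pos|force'
python3 -m handwheel '[{"jaw":10,"delta_pos":[0,0,0],"turn":0},{"jaw":10,"delta_pos":[0,0,0],"turn":0},{"jaw":10,"delta_pos":[0,0,0],"turn":0},{"jaw":10,"delta_pos":[0,0,0],"turn":0},{"jaw":10,"delta_pos":[0,0,0],"turn":0},{"jaw":10,"delta_pos":[0,0,0],"turn":0}]'|grep -E 'pos|force'
```

```text
position: [0.6447, 0.049, 0.0461]
ft_force: [1.1, -5.9, 2.4]
position: [0.6447, 0.0491, 0.0461]
ft_force: [0.9, -5.8, 1.9]
position: [0.6447, 0.0494, 0.0461]
ft_force: [1.4, -6.2, 1.4]
position: [0.6446, 0.0495, 0.0461]
ft_force: [0.7, -6.1, 1.8]
```

```bash
python3 - <<'E'
from h import *
snap('side','s17');crop('s17',170,250,215,295,8,'s17a');snap('top','t17');crop('t17',135,245,210,330,6.5,'t17a')
o,R=st();print(o['joint_velocities'].round(4))
E
```

```text
t 19.22 p [0.6447 0.0495 0.0461] stage -0.031 -0.1582 yawx 103.79 tilt [-9.e-04  1.e-04 -1.e+00] F [ 1.  -5.2  2.4] jaw 0.163 j [ 0.49  0.72 -0.89  1.55  0.59  1.16 -0.29]
[ 0.0013  0.0002 -0.0004  0.001  -0.0008  0.0002  0.0008]
```

View pics/s17a.png

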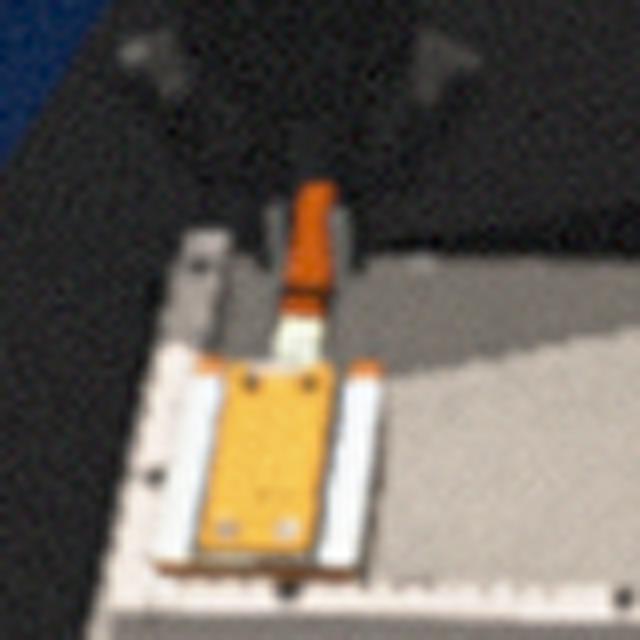

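View pics/t17a.png

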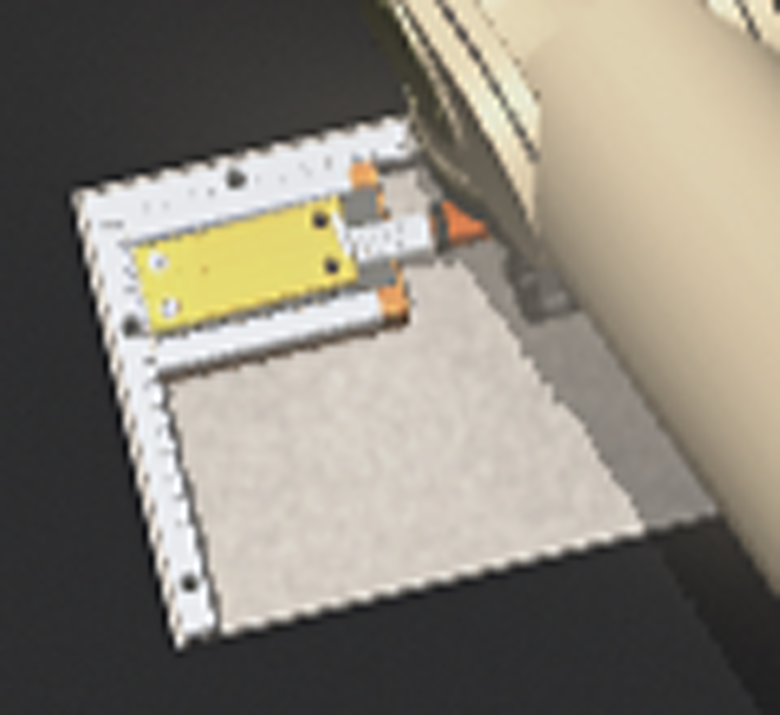

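```bash
python3 -c "
from workcell import hand_in
print(hand_in())"
```

```text
the job is handed in; nothing more can be done
None
```

The exhibit is in the corner of the stops, the gauge blade is in the gap and still held, and the job is handed in. The clock read 19.2 s of the allowed 72 s; no verdict was reported.

- **Exhibit:** I pushed its long side with both open fingers, then its end, until each push stopped against its stop at 11–12 N. The top view then showed it flush and square.
- **Gauge position:** I held the gauge by its grip at 80 N and lowered the blade until it touched the backing plate. That happened at the height I had worked out beforehand. The tip is about 45 mm in by the arm position, near mid-gap, with yaw within 0.1° of the stage axis and negligible tool tilt.
- **Snugness:** The push resistance rose from about 2 N to a steady 5–6 N. The free edge of the brass looks slightly raised, so the blade is in contact with it. From stiffness and depth I estimate the brass plate presses with about 3–6 N, but I could not measure that directly.

**Checks that disagreed:**
- The measured exhibit end lay about 2.5 mm off its nominal place, within what I could read from the pictures. I trusted the hard contact with the stop instead.
- The side view shows the blade slightly off-centre under the brass. I put this down to parallax because the top view shows it centred.
- While held in the air, the gauge appeared to pitch by about 5°, but its tip matched the level prediction to about 2 mm, so I treated that as reading error.

The other bench items were not approached, though I took no final picture to check them.

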